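# Third hand on a cracked shelf deck

### The job

Switch the work lamp on so that I can see, then bring the loose aluminium angle up to the cracked long lip of the upturned shelf deck: upright flange flat along the inside of the lip, foot flat on the sheet, centred on the crack so that its two bolt holes lie behind the slots. Press it there with a steady push of about 10 N while I bolt it, never hard enough to buckle the thin lip, and finish your program still pressing, without letting go; leave the lamp on and do not disturb the pots and tools standing about.

Things in the scene. Friction and masses are not known exactly. Their poses are not given: they have to be found in the camera images.
- lamp: squat yellow battery work lamp, 130 x 88 mm, black corner posts, standing fast on the bench; origin under its centre. Its flat top, 89 mm above the bench, carries the red rocker switch
- rocker (a joint): angle of the red rocker on the lamp's top: 0 off, 0.4 rad on. Past half-way (0.2 rad) it snaps over to the other detent; 4 to 5 N down on its raised end turns it
- rocker_press (a point): the point to press: top face of the rocker's raised end, 14 mm from the pivot. x axis points level from the pivot towards that end (while off). About 104 mm above the bench while off, it goes 5.5 mm down to on. The rocker, 40 mm long (along x) and 24 mm wide, stays proud of the lamp's top
- angle_mid (a point): centre of the upright flange of the loose aluminium angle (plain L section 3 mm thick, 240 mm long, upright leg 30 mm, foot 50 mm, 0.15 kg), 15 mm above its underside, half-way along. x along the angle, y squarely out of the flange's outer face (1.5 mm away, the face for the lip), z up. The foot reaches 47 mm behind the flange (-y). 7 mm bolt holes at x = -90, +90 mm
- angle_face (a point): bottom edge of the upright flange's outer face, half-way along; axes as angle_mid, which lies 1.5 mm behind (-y) and 15 mm above it
- deck: steel shelf deck, 600 (x) by 300 mm (y), lying upside down like a shallow tray, fixed on the bench; origin under its centre. The sheet's upper face is 3 mm above the bench; lips all round stand up to 35 mm above the bench. The long lip at +y, on the robot's left, is the cracked one
- lip_mid (a point): the crack, half-way along that lip: point on the lip's inner face where it meets the sheet. x along the lip, y squarely outward through it (the way to press), z up. The lip is 3 mm thick and has slots 28 mm long at x = -90 and +90 mm
- lip (a joint): how far the thin cracked lip has bowed outward, in m: 0 at rest; it springs back and gives about 0.2 mm per newton
- vase: glossy cobalt vase, 178 mm tall, 104 mm across; bystander, origin under its centre
- mug: speckled oatmeal mug, 92 mm tall, 82 mm across; bystander, origin under its centre
- paddle: stainless mixing paddle head, 96 mm across, 54 mm tall; bystander, origin under its centre
- pintool: chunky wooden pin tool lying on the bench on the robot's left, 175 mm long; bystander, origin under it, 75 mm from the butt of its handle
There are look-alikes about, which are no part of the job. Of the things shaped like the part that bears angle_mid, the aluminium one is meant. What is shaped like the lamp but green is not meant.

How it is judged:
By the outcome, as a careful person would: the job done as asked, in the order asked, and still so for the second after the job is handed in, while the arm keeps its last pose, push and grip.
It also fails if it takes over 67 s, if anything falls off the work surface, if the arm or the gripper's body presses on something with over 40 N, if the wrist force passes 120 N, or if a joint passes its speed limit or range.

### The arm

A 6-joint arm with a two-finger parallel gripper is mounted at the origin on the work surface. World frame = base frame: x ahead of the robot, y to its left, z up, the work surface at z = 0. Lengths are in mm, angles in degrees, forces in N, time in s.
With the tool pointing down it reaches from about 275 to 825 mm from the base axis. Payload 5.2 kg.
Tool frame: the origin (TCP) lies midway between the tips of the shut fingers; the grasp point (between the pads) lies 19 mm behind it (arm.grasp_offset is the z of the grasp point in the tool frame, in mm); z points along the fingers, y is the line along which they close (so a half turn about z gives the same grasp; the last joint's range is limited). The gripper opens to 93 mm and grips with 3 to 60 N. Pads are 15 mm wide; open, the fingers measure 128 mm over their backs; the gripper's body (75 mm by 188 mm) begins 65 mm behind the grasp point.
Start: joints at [57.823, 14.817, 87.949, -0, 77.235, -11.62], TCP at [193.112, 514.988, 218.653] pointing down, gripper open.
Joint ranges: [-179.93, 179.93], [-52.35, 119.4], [10.71, 147.94], [-69.91, 249.91], [12.55, 155.21], [-178.61, 178.61]. Speed limits (degrees/s): [147.25, 147.25, 180, 180, 180, 180].

### API

Orientations are given as [roll, pitch, yaw] about the fixed x, y, z axes, in that order (R = Rz(yaw) Ry(pitch) Rx(roll)).
In Python, from bench import arm, vision gives the robot as it stands. The module is installed in compiled form; this text tells all that it offers.
- The arm moves only by the tool arm_command, never from a script. Its argument "moves" is a list of rows, each an object with "delta_pos": the shift along the tool's x, y, z in m, a list of three; "turn": the turn, a rotation vector about the tool's x, y, z in rad, a list of three; "grip": the opening, from -1 (shut) to 1 (fully open), so that 0 is half open. A call has 1 to 12 rows; each row shifts and turns the commanded pose from where the row before left it, along the tool's axes as they then stand; what a row does not reach is not made up. A row lasts 1/12 s, in which the tool goes at most 41.7 mm and 7.16 degrees, less where a joint would pass 70% of its speed; a pose out of reach is approached as far as the arm can. A call with a gripper value outside its range is refused whole. The fingers move at their own pace and stop on an object; "force" is the grip in N (left out, the last holds). Time passes only in rows, so rows that do not move let the fingers close. It gives the time, the measured TCP pose, the force, the opening and the grip force at its end, in the units of the state.
- arm.get_obs(): the state, without advancing time (a new reading comes with each control period).
- vision.camera(name): name is "scene" or "top" or "wrist"; returns (picture, depth): 400x640x3 uint8, blue, green, red; 400x640 float32, mm along the optical axis (not along the pixel's ray), 0 where there is no reading.
- vision.camera_model(name): a dict with "fx", "fy", "cx", "cy" (pixels), "rvec" (rotation vector, rad) and "tvec" (3), from world to camera coordinates, as OpenCV has them; the wrist camera has in their place "T_tool_cam" (4x4, takes a point from camera to tool coordinates, whose origin is the TCP and whose axes are the flange's). Camera axes: x right, y down, z forward; pixel columns grow to the right and rows downward; lengths in mm; the calibration is good to about 2 mm. A picture is of the moment at which its call begins: read the wrist's pose just before it. camera_model takes no time and is no camera call.
- arm.close_job(): hands the job in; it is judged then, once.
The state is a dict: "t": time; "qpos": joint angles; "joint_velocities": joint speeds; "joint_torque": joint torques, N m; "ee_pos": TCP position; "ee_rot": TCP orientation; "wrist_force": force on the tool from outside, world axes, zero at the start; "wrist_torque": the same for the moment, N m; "width": finger opening in mm; "gripper_force": force on a finger pad.
Only numpy, scipy, OpenCV 4.12 (cv2) and the standard library are available. Lean on these libraries where they do the work, as an engineer would, in place of code of your own. Each camera call takes 0.05 s, during which the arm holds its last target. There are 200 camera calls.

## Working session

There is one attempt and no reset: what is moved stays moved. The work goes in short steps, Python scripts to look and compute and a tool call to move; the robot and the scene stay as the last step left them, time stands still between calls to the robot, and variables do not carry over. Pictures are saved under pics/ and viewed, at most 10 in all, crops included, and the job is handed in when it is done.

Besides the shell and the picture viewer there is one more tool, called after ">>>" in YAML: its name, and indented under it one key for each argument. arm_command: Moves the arm, as the interface text tells. Its arguments: {"type":"object","properties":{"moves":{"type":"array"},"force":{"type":"number"}},"required":["moves"]}

```bash
mkdir -p pics; cat > h.py <<'E'
import numpy as np, cv2
from scipy.spatial.transform import Rotation as R
from bench import arm, vision
def grab(n):
    o=arm.get_obs(); p,d=vision.camera(n); m=vision.camera_model(n)
    if n=="wrist":
        T=np.eye(4);T[:3,:3]=R.from_euler('xyz',o['ee_rot'],degrees=True).as_matrix();T[:3,3]=o['ee_pos'];T=T@np.array(m['T_tool_cam'])
    else:
        T=np.eye(4);T[:3,:3]=cv2.Rodrigues(np.array(m['rvec'],float))[0];T[:3,3]=np.ravel(m['tvec']);T=np.linalg.inv(T)
    v,u=np.mgrid[:400,:640]
    P=np.stack([(u-m['cx'])/m['fx']*d,(v-m['cy'])/m['fy']*d,d],-1)@T[:3,:3].T+T[:3,3]
    return p,d,P,T,m
E
python3 - <<'E'
from h import *
o=arm.get_obs();print(o)
a=[]
for n in("top","scene"):
    p,d,P,T,m=grab(n);np.savez(n,p=p,P=P,d=d);cv2.imwrite(f"pics/{n}0.png",p);print(n,T.round(2).tolist(),m['fx'])
E
```

```text
{'t': 0.0, 'qpos': array([ 5.78233848e+01,  1.48580516e+01,  8.80110596e+01, -1.27552104e-04,
        7.72349422e+01, -1.16200857e+01]), 'joint_velocities': array([-0.00033913,  0.00662689, -0.05987492, -0.04763294,  0.0432231 ,
        0.04501145]), 'joint_torque': array([ 4.35336597e-04, -4.37304103e+01, -2.84002179e+01,  7.16308644e-02,
        4.13340388e-02, -1.06301297e-04]), 'ee_pos': array([192.80591732, 514.50946917, 217.82918907]), 'ee_rot': array([-1.79898054e+02, -2.08367515e-02,  1.59443480e+02]), 'wrist_force': array([-0.29017315,  0.19497495,  0.274142  ]), 'wrist_torque': array([ 0.01206745,  0.00565063, -0.01833125]), 'gripper_force': 0.0, 'width': 93.15117495773167}
top [[0.02, -1.0, 0.09, 355.15], [-1.0, -0.02, -0.0, -51.38], [0.01, -0.09, -1.0, 1371.86], [0.0, 0.0, 0.0, 1.0]] 364.6986169133425
scene [[0.64, 0.64, -0.43, 962.02], [0.77, -0.52, 0.37, -479.33], [0.02, -0.57, -0.82, 1026.68], [0.0, 0.0, 0.0, 1.0]] 419.78220769594503
```

View pics/top0.png

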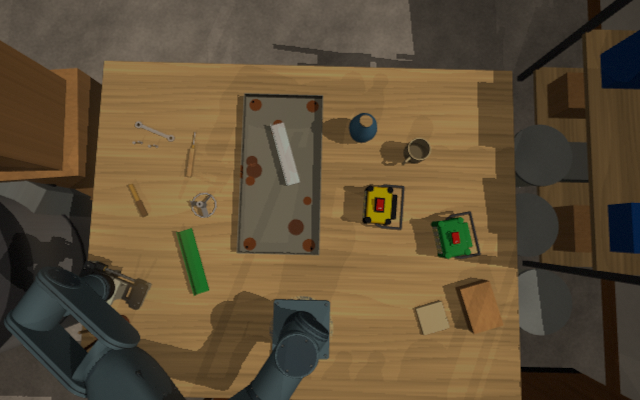

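View pics/scene0.png

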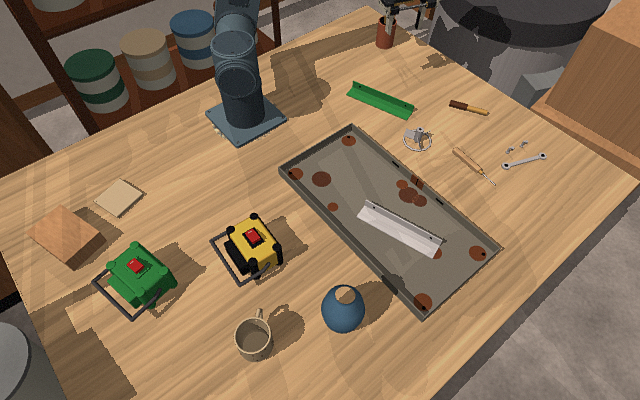

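The top picture has x up and y to the left. Candidates:
- **Lamps:** yellow (380,205) and green (455,238). I choose the yellow one.
- **Angles:** aluminium in the tray (285,153) and green (193,262). I choose the aluminium one.
- **Cracked lip:** the deck's left edge, column about 241.

Next I'll take a close crop and measure.

```bash
python3 - <<'E'
from h import *
z=np.load('top.npz');p,P=z['p'],z['P']
s=np.load('scene.npz');ps,Ps=s['p'],s['P']
c1=cv2.resize(p[90:260,230:410],None,fx=3,fy=3,interpolation=2)
c2=cv2.resize(ps[190:290,210:460],(790,316),interpolation=2)
cv2.imwrite('pics/c1.png',c1[:, :]);cv2.imwrite('pics/c2.png',c2)
for nm,pp,PP in(('top',p,P),('scene',ps,Ps)):
    hsv=cv2.cvtColor(pp,cv2.COLOR_BGR2HSV)
    H,S,V=[hsv[...,i].astype(int) for i in range(3)]
    X,Y,Z=PP[...,0],PP[...,1],PP[...,2]
    # red rocker
    m=((H<6)|(H>174))&(S>170)&(V>110)&(Z>80)&(Z<125)&(Y<-100)
    n,l=cv2.connectedComponents(m.astype(np.uint8))
    for i in range(1,n):
        if (l==i).sum()>15:
            q=PP[l==i]; print(nm,'red',len(q),q.mean(0).round(1),q.min(0).round(),q.max(0).round())
            A=np.c_[q[:,:2]-q[:,:2].mean(0),np.ones(len(q))];print('slope',np.linalg.lstsq(A,q[:,2],rcond=None)[0])
            print(cv2.minAreaRect(q[:,:2].astype(np.float32)))
    m=(H>22)&(H<33)&(S>180)&(V>100)&(Z>60)&(Z<110); q=PP[m];print(nm,'yellow',len(q),cv2.minAreaRect(q[:,:2].astype(np.float32)))
    # lip: points in z 25..45 near deck
    m=(Z>22)&(Z<45)&(X>250)&(X<920)&(Y>180)&(Y<280)
    q=PP[m];print(nm,'lipZ',len(q),q[:,2].min(),q[:,2].max())
    for x in range(340,900,50):
        qq=q[abs(q[:,0]-x)<25]
        if len(qq): print(x,np.percentile(qq[:,1],[5,50,95]).round(1),qq[:,2].mean().round(1))
    m=(S<50)&(V>120)&(Y>-20)&(Y<200)&(X>450)&(X<850)&(Z>-5)&(Z<60)
    q=PP[m];print(nm,'angle',len(q),cv2.minAreaRect(q[:,:2].astype(np.float32)))
    print('flange',(q[:,2]>22).sum(),cv2.minAreaRect(q[q[:,2]>22][:,:2].astype(np.float32)) if (q[:,2]>22).any() else 0)
E
```

```text
top red 62 [ 450.8 -267.8  101.5] [ 432. -280.   92.] [ 470. -256.  109.]
slope [ 1.64857364e-01 -4.07358799e-02  1.01452299e+02]
((450.3206481933594, -268.5081481933594), (22.745891571044922, 36.93923568725586), 83.22077178955078)
top red 58 [ 342.3 -531.5  101.8] [ 323. -543.   95.] [ 358. -519.  108.]
slope [2.09276783e-01 2.84331114e-03 1.01779568e+02]
((341.7373046875, -532.3734130859375), (35.280033111572266, 22.55370330810547), 12.62038516998291)
top yellow 589 ((451.26531982421875, -271.2662048339844), (88.66636657714844, 127.3586196899414), 86.29988098144531)
top lipZ 295 22.017514886182425 42.98791231857285
340 [236.8 239.2 240.7] 31.7
390 [236.8 237.8 238.9] 31.9
440 [236.4 237.9 239.6] 33.3
490 [236.4 237.5 240.3] 31.8
540 [236.2 237.7 240.4] 33.0
590 [236.3 237.4 239.7] 31.7
640 [236.3 237.4 238.5] 32.6
690 [235.8 237.2 239.5] 32.7
740 [236.4 237.3 239.6] 31.7
790 [236.3 236.8 238.2] 33.2
840 [185.8 234.5 239.4] 30.6
890 [200.2 215.9 234.5] 33.5
top angle 819 ((644.1171264648438, 76.84201049804688), (239.61195373535156, 51.047264099121094), 16.82183074951172)
flange 16 (
[... 602 characters left out ...]
290.111328125), (38.3110466003418, 56.632808685302734), 61.91082000732422)
scene lipZ 770 22.068631503017627 41.99494374535277
340 [234.3 237.3 241.5] 30.2
390 [234.4 236.9 239.2] 31.2
440 [234.8 237.3 239.4] 30.6
490 [234.5 236.6 239.7] 30.9
540 [234.9 237.3 240.4] 30.3
590 [234.4 236.9 239.7] 30.9
640 [234.9 237.7 239.8] 29.9
690 [234.6 237.5 239.8] 30.8
740 [234.6 237.  240. ] 30.3
790 [234.4 237.4 239.1] 30.5
840 [206.6 237.1 239.5] 31.0
890 [184.2 212.2 234.4] 33.8
scene angle 3207 ((650.0294799804688, 89.92677307128906), (399.86322021484375, 218.85986328125), 0.03523600101470947)
flange 266 ((637.31640625, 100.19361877441406), (238.42074584960938, 7.709316730499268), 17.28400230407715)
```

View pics/c1.png

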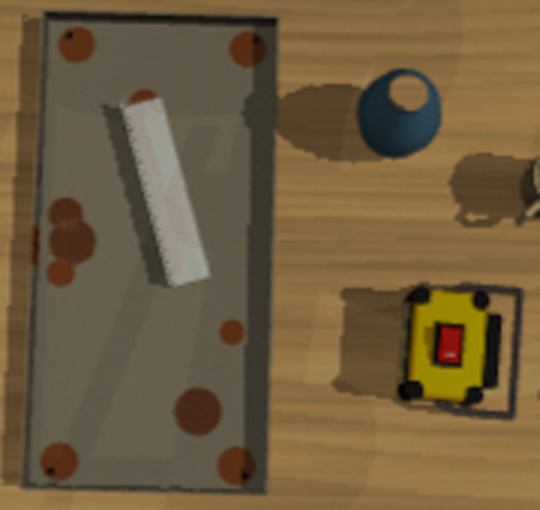

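View pics/c2.png

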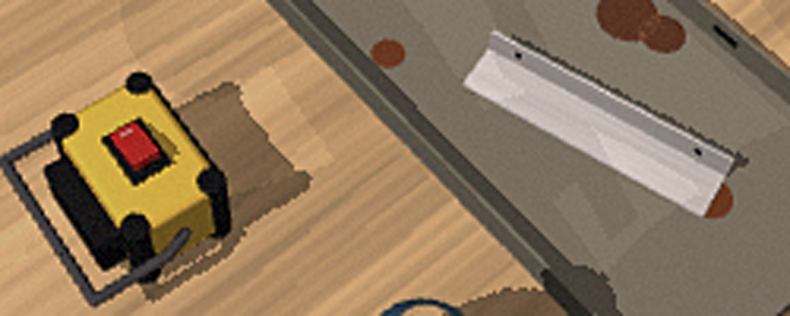

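The crops show:
- **Lamp:** the yellow lamp's red rocker is at c1 (449,345), with its raised end towards +x.
- **Angle:** the aluminium angle lies in the tray, yawed about 17°, with its flange on the lip side.
- **Lip:** the crack is at c1 (36,245).

I'll go to the lamp first.

>>> arm_command:
  moves:
    - {"delta_pos": [0,0,0],"turn": [0,0,-0.12],"grip": -1}
    - {"delta_pos": [0,0,0],"turn": [0,0,-0.12],"grip": -1}
    - {"delta_pos": [0,0,0],"turn": [0,0,-0.032],"grip": -1}
    - {"delta_pos": [-0.0142,-0.0315,0],"turn": [0,0,0],"grip": -1}
    - {"delta_pos": [-0.0142,-0.0315,0],"turn": [0,0,0],"grip": -1}
    - {"delta_pos": [-0.0142,-0.0315,0],"turn": [0,0,0],"grip": -1}
    - {"delta_pos": [-0.0142,-0.0315,0],"turn": [0,0,0],"grip": -1}
    - {"delta_pos": [-0.0142,-0.0315,0],"turn": [0,0,0],"grip": -1}
    - {"delta_pos": [-0.0142,-0.0315,0],"turn": [0,0,0],"grip": -1}
    - {"delta_pos": [-0.0142,-0.0315,0],"turn": [0,0,0],"grip": -1}
    - {"delta_pos": [-0.0142,-0.0315,0],"turn": [0,0,0],"grip": -1}
    - {"delta_pos": [-0.0142,-0.0315,0],"turn": [0,0,0],"grip": -1}

```text
t: 1.1
ee_pos: [295.7, 219.9, 218.5]
ee_rot: [-180.0, -0.0, 175.1]
wrist_force: [0.8, 0.8, -0.3]
width: 18.0
gripper_force: 0.0
```

>>> arm_command:
  moves:
    - {"delta_pos": [-0.0142,-0.0315,0],"turn": [0,0,0],"grip": -1}
    - {"delta_pos": [-0.0142,-0.0315,0],"turn": [0,0,0],"grip": -1}
    - {"delta_pos": [-0.0142,-0.0315,0],"turn": [0,0,0],"grip": -1}
    - {"delta_pos": [-0.0142,-0.0315,0],"turn": [0,0,0],"grip": -1}
    - {"delta_pos": [-0.0142,-0.0315,0],"turn": [0,0,0],"grip": -1}
    - {"delta_pos": [-0.0142,-0.0315,0],"turn": [0,0,0],"grip": -1}
    - {"delta_pos": [-0.0142,-0.0315,0],"turn": [0,0,0],"grip": -1}
    - {"delta_pos": [-0.0142,-0.0315,0],"turn": [0,0,0],"grip": -1}
    - {"delta_pos": [-0.0142,-0.0315,0],"turn": [0,0,0],"grip": -1}
    - {"delta_pos": [-0.0142,-0.0315,0],"turn": [0,0,0],"grip": -1}
    - {"delta_pos": [-0.0142,-0.0315,0],"turn": [0,0,0],"grip": -1}
    - {"delta_pos": [0,0,0],"turn": [0,0,0],"grip": -1}

```text
t: 2.1
ee_pos: [423.2, -142.7, 218.3]
ee_rot: [-179.9, 0.1, 174.8]
wrist_force: [0.2, -0.7, 0.4]
width: 0.8
gripper_force: 0.0
```

>>> arm_command:
  moves:
    - {"delta_pos": [-0.0135,-0.0304,0.0],"turn": [0,0,0],"grip": -1}
    - {"delta_pos": [-0.0135,-0.0304,0],"turn": [0,0,0],"grip": -1}
    - {"delta_pos": [-0.0135,-0.0304,0.0],"turn": [0,0,0],"grip": -1}
    - {"delta_pos": [-0.0133,-0.0304,0.0],"turn": [0,0,0],"grip": -1}
    - {"delta_pos": [0,0,0],"turn": [0,0,0],"grip": -1}
    - {"delta_pos": [0,0,0],"turn": [0,0,0],"grip": -1}

```text
t: 2.6
ee_pos: [464.3, -263.6, 217.7]
ee_rot: [179.9, -0.1, 174.9]
wrist_force: [-1.1, 0.2, -0.5]
width: 0.5
gripper_force: 0.0
```

```bash
python3 - <<'E'
from h import *
print(arm.get_obs()['ee_pos'])
pp,d,PP,T,m=grab('wrist');cv2.imwrite('pics/w1.png',pp)
hsv=cv2.cvtColor(pp,cv2.COLOR_BGR2HSV)
H,S,V=[hsv[...,i].astype(int) for i in range(3)];Z=PP[...,2]
m=((H<6)|(H>174))&(S>170)&(V>100)&(Z>80)&(Z<125)
q=PP[m];print(len(q),q.mean(0),cv2.minAreaRect(q[:,:2].astype(np.float32)))
for x in range(425,485,6):
    qq=q[abs(q[:,0]-x)<3]
    if len(qq):print(x,np.median(qq[:,2]))
E
```

```text
[ 464.27095881 -263.55590845  217.66149507]
1219 [ 452.17540283 -268.54746373  100.42650699] ((453.541748046875, -269.0477294921875), (24.815988540649414, 42.61244201660156), 85.7520980834961)
431 96.75497866284769
437 97.53977593845545
443 99.03701654573877
449 100.19821730800953
455 101.35128276059794
461 102.56417120397089
467 103.73209957931817
473 104.2768411513722
```

>>> arm_command:
  moves:
    - {"delta_pos": [-0.003,-0.0058,0.03],"turn": [0,0,0],"grip": -1}
    - {"delta_pos": [0,0,0.03],"turn": [0,0,0],"grip": -1}
    - {"delta_pos": [0,0,0.03],"turn": [0,0,0],"grip": -1}
    - {"delta_pos": [0,0,0.015],"turn": [0,0,0],"grip": -1}
    - {"delta_pos": [0,0,0.005],"turn": [0,0,0],"grip": -1}
    - {"delta_pos": [0,0,0.002],"turn": [0,0,0],"grip": -1}
    - {"delta_pos": [0,0,0.002],"turn": [0,0,0],"grip": -1}
    - {"delta_pos": [0,0,0.002],"turn": [0,0,0],"grip": -1}
    - {"delta_pos": [0,0,0.001],"turn": [0,0,0],"grip": -1}
    - {"delta_pos": [0,0,0.001],"turn": [0,0,0],"grip": -1}
    - {"delta_pos": [0,0,0],"turn": [0,0,0],"grip": -1}

```text
t: 3.57
ee_pos: [467.3, -269.5, 101.3]
ee_rot: [-179.9, 0.1, 175.0]
wrist_force: [1.0, -0.1, -0.0]
width: 0.5
gripper_force: 0.2
```

>>> arm_command:
  moves:
    - {"delta_pos": [0,0,0.001],"turn": [0,0,0],"grip": -1}
    - {"delta_pos": [0,0,0.001],"turn": [0,0,0],"grip": -1}
    - {"delta_pos": [0,0,0.001],"turn": [0,0,0],"grip": -1}
    - {"delta_pos": [0,0,0],"turn": [0,0,0],"grip": -1}

```text
t: 3.9
ee_pos: [467.2, -269.6, 99.6]
ee_rot: [-179.9, 0.1, 175.0]
wrist_force: [-2.4, 2.3, 14.5]
width: 0.5
gripper_force: 6.7
```

>>> arm_command:
  moves:
    - {"delta_pos": [0,0,-0.01],"turn": [0,0,0],"grip": -1}
    - {"delta_pos": [0,0,-0.03],"turn": [0,0,0],"grip": -1}
    - {"delta_pos": [0,0,-0.03],"turn": [0,0,0],"grip": -1}
    - {"delta_pos": [0,0,-0.03],"turn": [0,0,0],"grip": -1}
    - {"delta_pos": [0,0,-0.02],"turn": [0,0,0],"grip": -1}
    - {"delta_pos": [0,0,0],"turn": [0,0,0],"grip": -1}

```text
t: 4.4
ee_pos: [468.8, -270.9, 222.8]
ee_rot: [-179.7, 0.4, 175.0]
wrist_force: [0.3, -0.6, 0.2]
width: 0.6
gripper_force: 0.0
```

```bash
python3 - <<'E'
from h import *
o=arm.get_obs();print(o['ee_pos'],o['ee_rot'])
pp,d,PP,T,m=grab('wrist');cv2.imwrite('pics/w2.png',pp)
hsv=cv2.cvtColor(pp,cv2.COLOR_BGR2HSV)
H,S,V=[hsv[...,i].astype(int) for i in range(3)];Z=PP[...,2]
m=((H<6)|(H>174))&(S>170)&(V>100)&(Z>80)&(Z<125)
q=PP[m];print(len(q),q.mean(0))
for x in range(425,485,6):
    qq=q[abs(q[:,0]-x)<3]
    if len(qq):print(x,np.median(qq[:,2]))
p,d,P,T,m=grab('top');np.savez('top2',p=p,P=P,d=d);cv2.imwrite('pics/top2.png',cv2.resize(p[80:270,180:400],None,fx=3,fy=3,interpolation=2))
E
```

```text
[ 468.80986111 -270.93941206  222.76615248] [-179.69063125    0.38934881  175.0239633 ]
1318 [ 437.38066429 -305.90239753  100.8992971 ]
431 101.75191194651964
437 104.03846273867697
443 102.86278323465473
449 101.75135154534394
455 100.31212565333496
461 99.09894790782846
467 97.9634390669151
473 97.07162889323925
```

View pics/top2.png

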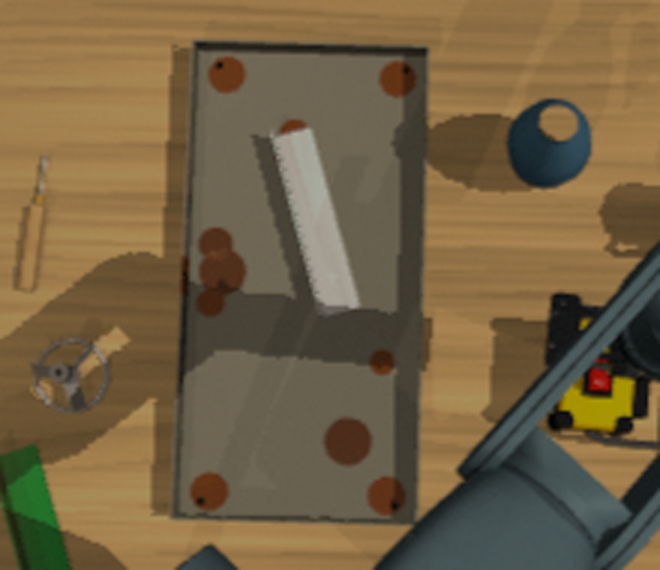

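The rocker's slope has flipped, so the lamp is on. Nothing else has moved. I'll go to the angle now.

>>> arm_command:
  moves:
    - {"delta_pos": [-0.0115,0.032,0],"turn": [0,0,0],"grip": -1}
    - {"delta_pos": [-0.0115,0.032,0],"turn": [0,0,0],"grip": -1}
    - {"delta_pos": [-0.0115,0.032,0],"turn": [0,0,0],"grip": -1}
    - {"delta_pos": [-0.0115,0.032,0],"turn": [0,0,0],"grip": -1}
    - {"delta_pos": [-0.0115,0.032,0],"turn": [0,0,0],"grip": -1}
    - {"delta_pos": [-0.0115,0.032,0],"turn": [0,0,0],"grip": -1}
    - {"delta_pos": [-0.0115,0.032,0],"turn": [0,0,0],"grip": -1}
    - {"delta_pos": [-0.0115,0.032,0],"turn": [0,0,0],"grip": -1}
    - {"delta_pos": [-0.0115,0.032,0],"turn": [0,0,0],"grip": -1}
    - {"delta_pos": [-0.0115,0.032,0],"turn": [0,0,0],"grip": -1}
    - {"delta_pos": [-0.0115,0.032,0],"turn": [0,0,0],"grip": -1}
    - {"delta_pos": [-0.0115,0.032,0],"turn": [0,0,0],"grip": -1}

```text
t: 5.5
ee_pos: [637.1, 103.1, 215.2]
ee_rot: [-180.0, -0.2, 175.0]
wrist_force: [1.3, 0.8, -0.3]
width: 0.6
gripper_force: 0.0
```

>>> arm_command:
  moves:
    - {"delta_pos": [0,0,0],"turn": [0,0,-0.096],"grip": -0.14}
    - {"delta_pos": [0,0,0],"turn": [0,0,-0.096],"grip": -0.14}
    - {"delta_pos": [0,0,0],"turn": [0,0,-0.096],"grip": -0.14}
    - {"delta_pos": [0,0,0],"turn": [0,0,-0.096],"grip": -0.14}
    - {"delta_pos": [0,0,0],"turn": [0,0,0],"grip": -0.14}
    - {"delta_pos": [0,0,0],"turn": [0,0,0],"grip": -0.14}
    - {"delta_pos": [0,0,0],"turn": [0,0,0],"grip": -0.14}

```text
t: 6.08
ee_pos: [637.2, 101.4, 216.4]
ee_rot: [180.0, -0.1, -163.1]
wrist_force: [0.9, -0.2, -0.5]
width: 38.9
gripper_force: 0.0
```

```bash
cat > m.py <<'E'
from h import *
import sys
def fl(P,x0=450,x1=850,y0=20,y1=180):
    X,Y,Z=P[...,0],P[...,1],P[...,2]
    m=(X>x0)&(X<x1)&(Y>y0)&(Y<y1)&(Z>24)&(Z<42)
    q=P[m];r=cv2.minAreaRect(q[:,:2].astype(np.float32));print('flange',len(q),r,q[:,2].max());return q
E
python3 - <<'E'
from m import *
o=arm.get_obs();print(o['ee_pos'],o['ee_rot'],o['width'])
pp,d,P,T,m=grab('wrist');cv2.imwrite('pics/w3.png',pp);np.savez('w3',p=pp,P=P)
fl(P)
t=np.load('top2.npz');Q=t['P']
fl(Q)
X,Y,Z=Q[...,0],Q[...,1],Q[...,2]
# deck outer edges, lip heights in top view
for nm,mm in (('far',(X>830)&(X<960)&(Y>-30)&(Y<200)),('near',(X>240)&(X<340)&(Y>0)&(Y<210)),('left',(X>380)&(X<820)&(Y>215)&(Y<260))):
    q=Q[mm&(Z>26)&(Z<42)]
    if len(q)>5: print(nm,len(q),np.median(q,0).round(1),np.percentile(q[:,0],[2,98]),np.polyfit(*( (q[:,0],q[:,1]) if nm=='left' else (q[:,1],q[:,0])),1))
E
```

```text
[637.2250275  101.35629581 216.44765474] [ 1.79964754e+02 -1.12085644e-01 -1.63142246e+02] 38.85320331343517
flange 657 ((637.9049682617188, 100.38926696777344), (238.65859985351562, 2.332444429397583), 16.84812355041504) 35.18921664367372
flange 61 ((636.130859375, 100.67039489746094), (235.3060760498047, 3.11214017868042), 16.834911346435547) 39.52335983817079
far 100 [863.8  81.5  33.2] [861.69151762 866.9811805 ] [1.97585892e-03 8.63773737e+02]
near 59 [268.6 103.1  35. ] [266.92515064 269.94506106] [3.17746632e-03 2.68225358e+02]
left 153 [590.7 237.5  34. ] [394.20494235 810.4332457 ] [-1.86774485e-03  2.38895886e+02]
```

View pics/w3.png

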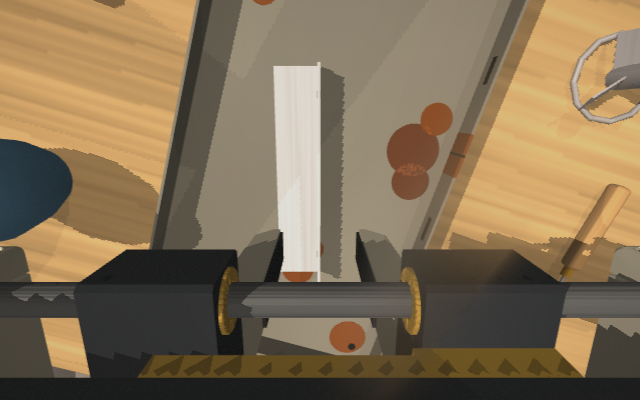

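The wrist view shows the aluminium angle beneath the gripper, its holes on the flange (318,95). The lip's slots are at about (490,70) and (426,229), with the crack at about (457,155). I'll locate the slots while I descend.

>>> arm_command:
  moves:
    - {"delta_pos": [0,-0.0012,0.035],"turn": [0,0,0],"grip": -0.14}
    - {"delta_pos": [0,0,0.035],"turn": [0,0,0],"grip": -0.14}
    - {"delta_pos": [0,0,0.035],"turn": [0,0,0],"grip": -0.14}
    - {"delta_pos": [0,0,0.035],"turn": [0,0,0],"grip": -0.14}
    - {"delta_pos": [0,0,0.035],"turn": [0,0,0],"grip": -0.14}
    - {"delta_pos": [0,0,0.02],"turn": [0,0,0],"grip": -0.14}
    - {"delta_pos": [0,0,0.006],"turn": [0,0,0],"grip": -0.14}
    - {"delta_pos": [0,0,0],"turn": [0,0,0],"grip": -0.14}
    - {"delta_pos": [0,0,0],"turn": [0,0,0],"grip": -0.14}

```text
t: 6.88
ee_pos: [638.9, 100.3, 17.6]
ee_rot: [-180.0, 0.1, -163.0]
wrist_force: [0.9, -0.9, 1.1]
width: 39.8
gripper_force: 0.0
```

```bash
python3 - <<'E'
from m import *
t=np.load('w3.npz');P=t['P'];p=t['p']
for n,(u,v) in dict(s1=(490,70),s2=(426,229),crack=(457,155)).items(): print(n,P[v,u].round(1))
g=p.astype(int).sum(2)
X,Y,Z=P[...,0],P[...,1],P[...,2]
m=(Y>229)&(Y<242)&(Z>8)&(Z<33)&(X>430)&(X<700)
q=P[m];gg=g[m]
print('inner lip y',np.percentile(q[:,1],[5,25,50,75]), len(q))
for x in range(450,690,6):
    k=(abs(q[:,0]-x)<3);print(x,int(np.percentile(gg[k],10)) if k.any() else None,end='; ')
E
```

```text
s1 [478.4 236.1  20.3]
s2 [658.8 235.8  21.4]
crack [569.3 235.8  24.1]
inner lip y [235.67126722 236.04486444 236.29868986 236.55827866] 2376
450 256; 456 257; 462 247; 468 129; 474 133; 480 139; 486 143; 492 157; 498 271; 504 273; 510 274; 516 276; 522 278; 528 279; 534 281; 540 281; 546 222; 552 223; 558 224; 564 227; 570 195; 576 230; 582 233; 588 236; 594 242; 600 290; 606 291; 612 292; 618 292; 624 292; 630 292; 636 291; 642 288; 648 210; 654 207; 660 203; 666 200; 672 210; 678 279; 684 278;
```

>>> arm_command:
  force: 15
  moves:
    - {"delta_pos": [0,0,0.006],"turn": [0,0,0],"grip": -0.14}
    - {"delta_pos": [0,0,0],"turn": [0,0,0],"grip": -0.6}
    - {"delta_pos": [0,0,0],"turn": [0,0,0],"grip": -1}
    - {"delta_pos": [0,0,0],"turn": [0,0,0],"grip": -1}
    - {"delta_pos": [0,0,0],"turn": [0,0,0],"grip": -1}
    - {"delta_pos": [0,0,0],"turn": [0,0,0],"grip": -1}
    - {"delta_pos": [0,0,0],"turn": [0,0,0],"grip": -1}

```text
t: 7.47
ee_pos: [638.2, 100.3, 10.9]
ee_rot: [-180.0, 0.0, -163.0]
wrist_force: [0.4, -0.6, -0.3]
width: 4.5
gripper_force: 0.0
```

>>> arm_command:
  moves:
    - {"delta_pos": [0,0,0],"turn": [0,0,0],"grip": -1}
    - {"delta_pos": [0,0,0],"turn": [0,0,0],"grip": -1}
    - {"delta_pos": [0,0,0],"turn": [0,0,0],"grip": -1}
    - {"delta_pos": [0,0,-0.006],"turn": [0,0,0],"grip": -1}
    - {"delta_pos": [0,0,-0.006],"turn": [0,0,0],"grip": -1}
    - {"delta_pos": [0,0,0],"turn": [0,0,0],"grip": -1}

```text
t: 7.97
ee_pos: [638.9, 100.3, 24.0]
ee_rot: [-180.0, 0.1, -163.0]
wrist_force: [0.7, -0.8, -0.9]
width: 2.3
gripper_force: 15.0
```

>>> arm_command:
  moves:
    - {"delta_pos": [0,0,0],"turn": [0,0,0.0742],"grip": -1}
    - {"delta_pos": [0,0,0],"turn": [0,0,0.0742],"grip": -1}
    - {"delta_pos": [0,0,0],"turn": [0,0,0.0742],"grip": -1}
    - {"delta_pos": [0,0,0],"turn": [0,0,0.0742],"grip": -1}
    - {"delta_pos": [0.0172,0.0232,0],"turn": [0,0,0],"grip": -1}
    - {"delta_pos": [0.0172,0.0232,0],"turn": [0,0,0],"grip": -1}
    - {"delta_pos": [0.0172,0.0232,0],"turn": [0,0,0],"grip": -1}
    - {"delta_pos": [0.0172,0.0232,0],"turn": [0,0,0],"grip": -1}
    - {"delta_pos": [0,0,0],"turn": [0,0,0],"grip": -1}
    - {"delta_pos": [0,0,0],"turn": [0,0,0],"grip": -1}
    - {"delta_pos": [0,0,0],"turn": [0,0,0],"grip": -1}

```text
t: 8.88
ee_pos: [569.9, 193.0, 23.0]
ee_rot: [-180.0, 0.1, -179.9]
wrist_force: [-0.7, -0.4, -0.7]
width: 2.7
gripper_force: 15.0
```

Lower, release with a small opening (outer finger must stay inside the lip), and rise.

>>> arm_command:
  moves:
    - {"delta_pos": [0,0,0.006],"turn": [0,0,0],"grip": -1}
    - {"delta_pos": [0,0,0.0035],"turn": [0,0,0],"grip": -1}
    - {"delta_pos": [0,0,0.002],"turn": [0,0,0],"grip": -1}
    - {"delta_pos": [0,0,0.001],"turn": [0,0,0],"grip": -1}
    - {"delta_pos": [0,0,0],"turn": [0,0,0],"grip": -1}
    - {"delta_pos": [0,0,0],"turn": [0,0,0],"grip": -1}

```text
t: 9.38
ee_pos: [569.7, 192.1, 10.6]
ee_rot: [-180.0, 0.0, 180.0]
wrist_force: [-1.2, -0.4, 5.9]
width: 2.6
gripper_force: 15.0
```

>>> arm_command:
  moves:
    - {"delta_pos": [0,0,0],"turn": [0,0,0],"grip": -0.7}
    - {"delta_pos": [0,0,0],"turn": [0,0,0],"grip": -0.7}
    - {"delta_pos": [0,0,0],"turn": [0,0,0],"grip": -0.7}
    - {"delta_pos": [0,0,-0.02],"turn": [0,0,0],"grip": -0.7}
    - {"delta_pos": [0,0,-0.035],"turn": [0,0,0],"grip": -0.7}
    - {"delta_pos": [0,0,-0.035],"turn": [0,0,0],"grip": -0.7}
    - {"delta_pos": [0,0,-0.035],"turn": [0,0,0],"grip": -0.7}
    - {"delta_pos": [0,0,-0.035],"turn": [0,0,0],"grip": -0.7}
    - {"delta_pos": [0,-0.03,-0.03],"turn": [0,0,0],"grip": -0.7}
    - {"delta_pos": [0,-0.03,0],"turn": [0,0,0],"grip": -0.7}
    - {"delta_pos": [0,0,0],"turn": [0,0,0],"grip": -0.7}
    - {"delta_pos": [0,0,0],"turn": [0,0,0],"grip": -0.7}

```text
t: 10.38
ee_pos: [569.5, 132.4, 199.9]
ee_rot: [180.0, 0.0, 179.9]
wrist_force: [0.1, 0.4, -0.1]
width: 14.0
gripper_force: 0.0
```

```bash
python3 - <<'E'
from m import *
o=arm.get_obs();print(o['ee_pos'],o['ee_rot'],o['width'])
pp,d,P,T,m=grab('wrist');cv2.imwrite('pics/w4.png',pp);np.savez('w4',p=pp,P=P)
q=fl(P,400,750,150,225)
q=P[(P[...,0]>450)&(P[...,0]<800)&(P[...,1]>228)&(P[...,1]<245)&(P[...,2]>10)&(P[...,2]<42)]
print('lip',np.polyfit(q[:,0],q[:,1],1),np.percentile(q[:,1],[5,50,95]))
t=grab('top');fl(t[2],400,750,150,225)
E
```

```text
[569.50955874 132.37607095 199.87505489] [1.79992384e+02 3.59585992e-02 1.79868344e+02] 14.02240753769302
flange 856 ((546.5939331054688, 191.26243591308594), (3.461500406265259, 193.0226287841797), 89.97300720214844) 35.103070999541956
lip [-1.40487325e-03  2.37496028e+02] [235.83286763 236.4107907  238.90709846]Traceback (most recent call last):
  File "<stdin>", line 7, in <module>
  File "m.py", line 6, in fl
    q=P[m];r=cv2.minAreaRect(q[:,:2].astype(np.float32));print('flange',len(q),r,q[:,2].max());return q
                                                                                 ~~~~~~~~~~^^
    return umr_maximum(a, axis, None, out, keepdims, initial, where)
ValueError: zero-size array to reduction operation maximum which has no identity
```

View pics/w4.png

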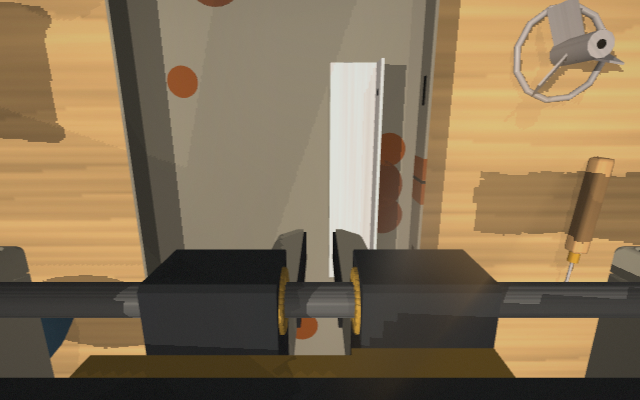

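The angle now lies parallel to the lip. Its hole at (377,92) is opposite the slot at (424,90), and it is centred on the crack within about 1 mm. Next I'll turn the tool 90°, open the fingers wide, and push the flange from behind with both of them.

>>> arm_command:
  moves:
    - {"delta_pos": [0,0,0],"turn": [0,0,0.1122],"grip": 0.5}
    - {"delta_pos": [0,0,0],"turn": [0,0,0.1122],"grip": 1}
    - {"delta_pos": [0,0,0],"turn": [0,0,0.1122],"grip": 1}
    - {"delta_pos": [0,0,0],"turn": [0,0,0.1122],"grip": 1}
    - {"delta_pos": [0,0,0],"turn": [0,0,0.1122],"grip": 1}
    - {"delta_pos": [0,0,0],"turn": [0,0,0.1122],"grip": 1}
    - {"delta_pos": [0,0,0],"turn": [0,0,0.1122],"grip": 1}
    - {"delta_pos": [0,0,0],"turn": [0,0,0.1122],"grip": 1}
    - {"delta_pos": [0,0,0],"turn": [0,0,0.1122],"grip": 1}
    - {"delta_pos": [0,0,0],"turn": [0,0,0.1122],"grip": 1}
    - {"delta_pos": [0,0,0],"turn": [0,0,0.1122],"grip": 1}
    - {"delta_pos": [0,0,0],"turn": [0,0,0.1122],"grip": 1}

```text
t: 11.48
ee_pos: [568.7, 135.0, 198.3]
ee_rot: [-179.9, -0.0, 102.6]
wrist_force: [0.4, -0.1, -0.6]
width: 89.3
gripper_force: 0.0
```

>>> arm_command:
  moves:
    - {"delta_pos": [0,0,0],"turn": [0,0,0.1122],"grip": 1}
    - {"delta_pos": [0,0,0],"turn": [0,0,0.1122],"grip": 1}
    - {"delta_pos": [0.018,0,0.035],"turn": [0,0,0],"grip": 1}
    - {"delta_pos": [0.018,0,0.035],"turn": [0,0,0],"grip": 1}
    - {"delta_pos": [0,0,0.035],"turn": [0,0,0],"grip": 1}
    - {"delta_pos": [0,0,0.035],"turn": [0,0,0],"grip": 1}
    - {"delta_pos": [0,0,0],"turn": [0,0,0],"grip": 1}
    - {"delta_pos": [0,0,0],"turn": [0,0,0],"grip": 1}

```text
t: 12.15
ee_pos: [567.0, 170.4, 57.3]
ee_rot: [-179.6, 0.0, 90.1]
wrist_force: [0.3, -0.5, -0.5]
width: 93.0
gripper_force: 0.0
```

>>> arm_command:
  moves:
    - {"delta_pos": [0,0.0025,0.02],"turn": [0,0,0],"grip": 1}
    - {"delta_pos": [0,0,0.015],"turn": [0,0,0],"grip": 1}
    - {"delta_pos": [0,0,0.008],"turn": [0,0,0],"grip": 1}
    - {"delta_pos": [0,0,0.003],"turn": [0,0,0],"grip": 1}
    - {"delta_pos": [0,0,0],"turn": [0,0,0],"grip": 1}
    - {"delta_pos": [0,0,0],"turn": [0,0,0],"grip": 1}

```text
t: 12.65
ee_pos: [572.8, 169.8, 15.1]
ee_rot: [179.9, -0.0, 90.0]
wrist_force: [-0.1, 0.1, 0.1]
width: 93.2
gripper_force: 0.0
```

>>> arm_command:
  moves:
    - {"delta_pos": [0,-0.002,0.0045],"turn": [0,0,0],"grip": 1}
    - {"delta_pos": [0.003,0,0],"turn": [0,0,0],"grip": 1}
    - {"delta_pos": [0.003,0,0],"turn": [0,0,0],"grip": 1}
    - {"delta_pos": [0.003,0,0],"turn": [0,0,0],"grip": 1}
    - {"delta_pos": [0.002,0,0],"turn": [0,0,0],"grip": 1}
    - {"delta_pos": [0.002,0,0],"turn": [0,0,0],"grip": 1}
    - {"delta_pos": [0.002,0,0],"turn": [0,0,0],"grip": 1}
    - {"delta_pos": [0.002,0,0],"turn": [0,0,0],"grip": 1}
    - {"delta_pos": [0.003,0,0],"turn": [0,0,0],"grip": 1}
    - {"delta_pos": [0.003,0,0],"turn": [0,0,0],"grip": 1}
    - {"delta_pos": [0.003,0,0],"turn": [0,0,0],"grip": 1}
    - {"delta_pos": [0,0,0],"turn": [0,0,0],"grip": 1}

```text
t: 13.65
ee_pos: [569.7, 196.3, 9.1]
ee_rot: [180.0, -0.0, 90.0]
wrist_force: [-0.2, 0.3, 0.4]
width: 93.1
gripper_force: 0.0
```

```bash
python3 - <<'E'
from m import *
o=arm.get_obs();print(o['ee_pos'],o['ee_rot'],o['wrist_force'],o['wrist_torque'])
pp,d,P,T,m=grab('wrist');cv2.imwrite('pics/w5.png',pp);np.savez('w5',p=pp,P=P)
p2=grab('scene');np.savez('s5',p=p2[0],P=p2[2])
cv2.imwrite('pics/s5.png',np.vstack([cv2.resize(p2[0][110:270,320:520],(700,400),interpolation=2)[:, :], cv2.resize(pp,(700,200))[:]]))
for n,P_ in(('w',P),('s',p2[2])):
  try: fl(P_,400,750,175,228)
  except Exception as e: print(n,'none')
E
```

```text
[569.727409   196.33357109   9.09782956] [ 1.79996123e+02 -1.71661809e-02  9.00442256e+01] [-0.24766389  0.26966431  0.38484501] [-0.0435577   0.08140144 -0.03348846]
flange 8103 ((570.087646484375, 197.73793029785156), (21.36507797241211, 241.9735107421875), 89.92081451416016) 41.986551292722
flange 203 ((569.0231323242188, 197.66061401367188), (238.8035125732422, 26.54634666442871), 0.3100377023220062) 41.94535777129977
```

View pics/s5.png

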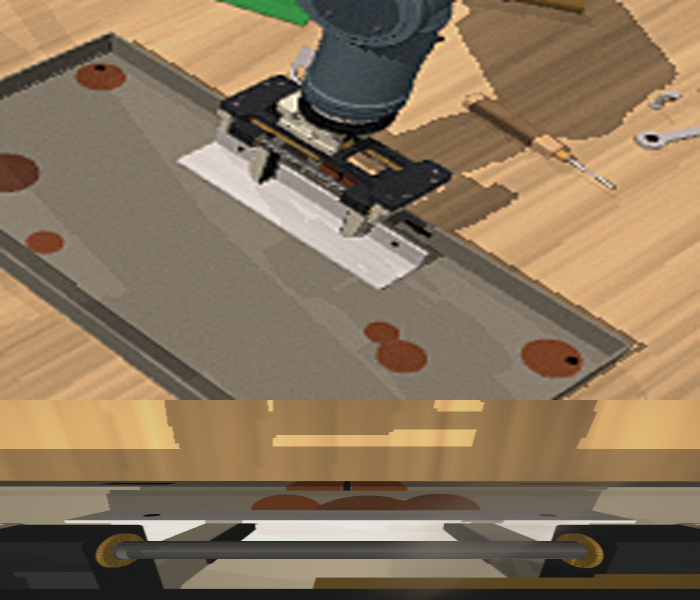

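The fingers push the flange squarely from behind, and the angle is parallel to the lip and centred on the crack.

>>> arm_command:
  moves:
    - {"delta_pos": [0.003,0,0],"turn": [0,0,0],"grip": 1}
    - {"delta_pos": [0.003,0,0],"turn": [0,0,0],"grip": 1}
    - {"delta_pos": [0.003,0,0],"turn": [0,0,0],"grip": 1}
    - {"delta_pos": [0.003,0,0],"turn": [0,0,0],"grip": 1}
    - {"delta_pos": [0.003,0,0],"turn": [0,0,0],"grip": 1}
    - {"delta_pos": [0.003,0,0],"turn": [0,0,0],"grip": 1}
    - {"delta_pos": [0.002,0,0],"turn": [0,0,0],"grip": 1}
    - {"delta_pos": [0.002,0,0],"turn": [0,0,0],"grip": 1}
    - {"delta_pos": [0,0,0],"turn": [0,0,0],"grip": 1}

```text
t: 14.5
ee_pos: [569.7, 218.2, 9.1]
ee_rot: [180.0, -0.0, 90.0]
wrist_force: [0.5, 0.5, 0.9]
width: 93.1
gripper_force: 0.0
```

>>> arm_command:
  moves:
    - {"delta_pos": [0.001,0,0],"turn": [0,0,0],"grip": 1}
    - {"delta_pos": [0.001,0,0],"turn": [0,0,0],"grip": 1}
    - {"delta_pos": [0,0,0],"turn": [0,0,0],"grip": 1}

```text
t: 14.75
ee_pos: [569.8, 219.7, 9.1]
ee_rot: [180.0, -0.0, 90.0]
wrist_force: [-0.3, 0.3, -0.3]
width: 93.2
gripper_force: 0.0
```

>>> arm_command:
  moves:
    - {"delta_pos": [0.001,0,0],"turn": [0,0,0],"grip": 1}
    - {"delta_pos": [0.001,0,0],"turn": [0,0,0],"grip": 1}
    - {"delta_pos": [0.001,0,0],"turn": [0,0,0],"grip": 1}
    - {"delta_pos": [0,0,0],"turn": [0,0,0],"grip": 1}

```text
t: 15.08
ee_pos: [569.8, 222.8, 9.1]
ee_rot: [180.0, -0.0, 90.0]
wrist_force: [-0.0, 0.8, 0.5]
width: 93.0
gripper_force: 0.0
```

>>> arm_command:
  moves:
    - {"delta_pos": [0.001,0,0],"turn": [0,0,0],"grip": 1}
    - {"delta_pos": [0,0,0],"turn": [0,0,0],"grip": 1}
    - {"delta_pos": [0,0,0],"turn": [0,0,0],"grip": 1}

```text
t: 15.33
ee_pos: [569.7, 223.8, 9.1]
ee_rot: [180.0, -0.0, 90.0]
wrist_force: [-0.1, 0.7, -0.7]
width: 93.2
gripper_force: 0.0
```

>>> arm_command:
  moves:
    - {"delta_pos": [0.001,0,0],"turn": [0,0,0],"grip": 1}
    - {"delta_pos": [0,0,0],"turn": [0,0,0],"grip": 1}
    - {"delta_pos": [0,0,0],"turn": [0,0,0],"grip": 1}

```text
t: 15.58
ee_pos: [569.7, 224.8, 9.1]
ee_rot: [-180.0, -0.0, 90.0]
wrist_force: [-0.7, -0.1, -1.4]
width: 92.8
gripper_force: 0.0
```

>>> arm_command:
  moves:
    - {"delta_pos": [0.0005,0,0],"turn": [0,0,0],"grip": 1}
    - {"delta_pos": [0,0,0],"turn": [0,0,0],"grip": 1}
    - {"delta_pos": [0,0,0],"turn": [0,0,0],"grip": 1}

```text
t: 15.83
ee_pos: [569.7, 225.1, 9.1]
ee_rot: [-180.0, 0.0, 90.0]
wrist_force: [-0.3, -1.6, 0.4]
width: 92.8
gripper_force: 0.5
```

>>> arm_command:
  moves:
    - {"delta_pos": [0.0005,0,0],"turn": [0,0,0],"grip": 1}
    - {"delta_pos": [0.0005,0,0],"turn": [0,0,0],"grip": 1}
    - {"delta_pos": [0,0,0],"turn": [0,0,0],"grip": 1}
    - {"delta_pos": [0,0,0],"turn": [0,0,0],"grip": 1}

```text
t: 16.17
ee_pos: [569.7, 225.6, 9.1]
ee_rot: [-180.0, 0.0, 90.0]
wrist_force: [-0.6, -4.4, 1.5]
width: 93.2
gripper_force: 2.3
```

>>> arm_command:
  moves:
    - {"delta_pos": [0.0005,0,0],"turn": [0,0,0],"grip": 1}
    - {"delta_pos": [0.0005,0,0],"turn": [0,0,0],"grip": 1}
    - {"delta_pos": [0.0005,0,0],"turn": [0,0,0],"grip": 1}
    - {"delta_pos": [0,0,0],"turn": [0,0,0],"grip": 1}
    - {"delta_pos": [0,0,0],"turn": [0,0,0],"grip": 1}
    - {"delta_pos": [0,0,0],"turn": [0,0,0],"grip": 1}

```text
t: 16.67
ee_pos: [569.7, 226.5, 9.1]
ee_rot: [-180.0, 0.1, 90.0]
wrist_force: [-0.3, -7.7, 2.3]
width: 92.8
gripper_force: 3.7
```

```bash
python3 - <<'E'
from m import *
f=[]
for i in range(6):
    vision.camera('top');o=arm.get_obs();f.append(o['wrist_force'])
print(np.mean(f,0),np.std(f,0),o['wrist_torque'],o['ee_pos'])
pp,d,P,T,m=grab('wrist');p2=grab('scene')
cv2.imwrite('pics/s6.png',np.vstack([cv2.resize(p2[0][110:270,340:520],(640,400),interpolation=2), pp[100:300]]))
E
```

```text
[-0.83429853 -7.34763879  1.89580694] [0.37892252 0.49137157 0.36487861] [-1.33235199  0.08178669 -0.38877028] [569.72490525 226.48247218   9.13012362]
```

View pics/s6.png

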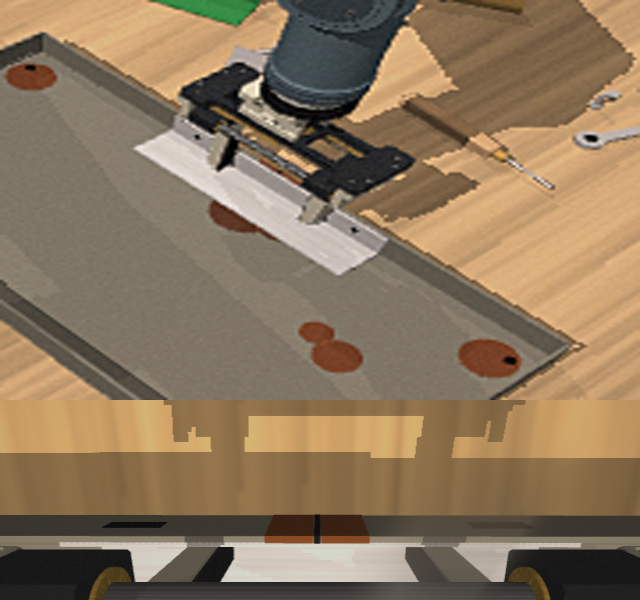

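The flange is flush against the lip and centred: its ends at columns 60 and 575 put its middle at about 317, on the crack. The push is 7.3 N, so I'll add a little.

>>> arm_command:
  moves:
    - {"delta_pos": [0.0005,0,0],"turn": [0,0,0],"grip": 1}
    - {"delta_pos": [0.0005,0,0],"turn": [0,0,0],"grip": 1}
    - {"delta_pos": [0,0,0],"turn": [0,0,0],"grip": 1}
    - {"delta_pos": [0,0,0],"turn": [0,0,0],"grip": 1}
    - {"delta_pos": [0,0,0],"turn": [0,0,0],"grip": 1}
    - {"delta_pos": [0,0,0],"turn": [0,0,0],"grip": 1}

```text
t: 17.57
ee_pos: [569.7, 226.9, 9.2]
ee_rot: [-180.0, 0.1, 90.0]
wrist_force: [-0.8, -9.7, 1.7]
width: 92.9
gripper_force: 4.8
```

```bash
python3 - <<'E'
from m import *
f=[]
for i in range(8):
    vision.camera('top');o=arm.get_obs();f.append(o['wrist_force'])
print(np.mean(f,0),np.std(f,0),o['ee_pos'],o['t'])
E
```

```text
[-0.78623563 -9.62717257  2.44681568] [0.73174717 0.55479119 0.43500554] [569.71836698 226.89924595   9.16405794] 17.9667
```

>>> arm_command:
  moves:
    - {"delta_pos": [0.0002,0,0],"turn": [0,0,0],"grip": 1}
    - {"delta_pos": [0,0,0],"turn": [0,0,0],"grip": 1}
    - {"delta_pos": [0,0,0],"turn": [0,0,0],"grip": 1}
    - {"delta_pos": [0,0,0],"turn": [0,0,0],"grip": 1}
    - {"delta_pos": [0,0,0],"turn": [0,0,0],"grip": 1}
    - {"delta_pos": [0,0,0],"turn": [0,0,0],"grip": 1}
    - {"delta_pos": [0,0,0],"turn": [0,0,0],"grip": 1}
    - {"delta_pos": [0,0,0],"turn": [0,0,0],"grip": 1}
    - {"delta_pos": [0,0,0],"turn": [0,0,0],"grip": 1}
    - {"delta_pos": [0,0,0],"turn": [0,0,0],"grip": 1}
    - {"delta_pos": [0,0,0],"turn": [0,0,0],"grip": 1}
    - {"delta_pos": [0,0,0],"turn": [0,0,0],"grip": 1}

```text
t: 18.97
ee_pos: [569.7, 226.9, 9.2]
ee_rot: [-180.0, 0.1, 90.0]
wrist_force: [-0.9, -10.0, 1.9]
width: 92.8
gripper_force: 5.1
```

```bash
python3 -c "
from bench import arm
print(arm.get_obs()['wrist_force']);print(arm.close_job())"
```

```text
[ -0.86025697 -10.02489986   1.94057909]
the job is handed in; nothing more can be done
None
```

The lamp is on and the aluminium angle is flush against the inside of the lip, centred on the crack; I handed the job in at about 19 s with the arm still pressing at about 10 N and the pots and tools untouched.

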